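# Latch the door of a sample drying cabinet

### The arm

A 6-joint arm with a two-finger parallel gripper is mounted at the origin on the work surface. World frame = base frame: x ahead of the robot, y to its left, z up, the work surface at z = 0. Lengths are in mm, angles in rad, forces in N, time in s.
With the tool pointing down it reaches from about 275 to 725 mm from the base axis. Payload 5.6 kg.
Tool frame: the origin (TCP) lies at the very end of the fingers, on their centre line; the grasp point (between the pads) lies 19 mm behind it (arm.grip_depth is the distance from the TCP to the grasp point, in mm); z points along the fingers, y is the line along which they close (so a half turn about z gives the same grasp; the last joint's range is limited). The gripper opens to 85 mm and grips with 20 to 120 N. Pads are 22 mm wide; open, the fingers measure 114 mm over their backs; the gripper's body (76 mm by 85 mm) begins 54 mm behind the grasp point. The pads swing forward as they close: fully open they stand 13 mm farther back than shut.
Start: joints at [1.528, 0.255, 0.108, 0, -1.424, -0.285], TCP at [177.051, 520.717, 231.283] pointing down, gripper open.
Joint ranges: [-2.95, 2.95], [-1.21, 1.97], [-1.09, 1.5], [-2.87, 1.71], [-2.94, -0.07], [-3.05, 3.05]. Speed limits (rad/s): [2.57, 2.57, 3.14, 3.14, 3.14, 3.14].

### API

Orientations are given as [roll, pitch, yaw] about the fixed x, y, z axes, in that order (R = Rz(yaw) Ry(pitch) Rx(roll)).
In Python, from workcell import readout, eyes, ticket, arm gives the robot as it stands. The module is installed in compiled form; this text tells all that it offers.
- The arm moves only by the tool servo_tool, never from a script. Its argument "series" is a list of rows, each an object of numbers: "x", "y", "z": the shift along the tool's x, y, z in units of 0.5 m (1.0 is 0.5 m); "roll": the turn about the tool's z in units of pi rad (1.0 is pi rad); "fingers": the opening, from -1 (shut) to 1 (fully open). A call has 1 to 20 rows; each row is the pose to reach, as a shift and turn from the pose commanded when the call began, along the tool's axes at that moment, turning the shorter way round; what a row does not reach only later rows make up. A row lasts 1/8 s, in which the tool goes at most 62.5 mm and 10.7 degrees, less where a joint would pass 70% of its speed; a pose out of reach is approached as far as the arm can. A call with a number of a shift or a turn outside -1 to 1 is refused whole. A call with a gripper value outside its range is refused whole. The fingers move at their own pace and stop on an object; "force" is the grip in N (left out, the last holds). Time passes only in rows, so rows that repeat a pose let the fingers close. It gives the time, the measured TCP pose, the force, the opening and the grip force at its end, in the units of the state.
- readout.read_state(): the state, without advancing time (a new reading comes with each control period).
- eyes.get_image(name): name is "scene" or "top" or "wrist"; returns a dict with "frame" (480x640x3 uint8, red, green, blue), "fx", "fy", "cx", "cy" (pixels), "extrinsics" (4x4, takes a point from camera to world coordinates); the wrist camera has in their place "mount" (4x4, takes a point from camera to tool coordinates, whose origin is the TCP and whose axes are the flange's). Camera axes: x right, y down, z forward; pixel columns grow to the right and rows downward; lengths in mm; the calibration is good to about 2 mm. A picture is of the moment at which its call begins: read the wrist's pose just before it. There is no depth.
- ticket.close_job(): hands the job in; it is judged then, once.
The state is a dict: "t": time; "joint_pos": joint angles; "joint_vel": joint speeds; "joint_torque": joint torques, N m; "ee_pos": TCP position; "tcp_rot": TCP orientation; "wrist_force": force on the tool from outside, world axes, zero at the start; "wrist_torque": the same for the moment, N m; "opening": finger opening in mm; "grasp_force": force on a finger pad.
Only numpy, scipy, OpenCV 4.12 (cv2) and the standard library are available. Lean on these libraries where they do the work, as an engineer would, in place of code of your own. Each camera call takes 0.05 s, during which the arm holds its last target. There are 200 camera calls.

### The job

The drying cabinet's door stands a few millimetres ajar on its gasket: close it with the draw latch on top. Hook the latch's loop over the keeper on the door, gently (under 25 N), with its bar right down under the keeper's lip, then press the lever over centre until its handle lies flat and hold it there firmly, at about 12 N and never above 30 N, for a good second so that the gasket beds in. Then let go and back off, leaving the latch closed and the other things on the bench and cabinet undisturbed.

Things in the scene. Friction and masses are not known exactly. Their poses are not given: they have to be found in the camera images.
- case: White drying cabinet, 180 deep (x) x 200 wide (y) x 110 mm high, fixed to the bench. Origin: centre of its underside; x points from the door to the back, z up. The door (-x side) faces the robot, turned up to 0.35 rad. A steel draw latch lies along x on the middle (y = 0) of the top: keeper on the door, then lever bracket.
- door: Grey framed clear door, 22 thick x 200 wide, top edge 80 mm above the bench. Origin: middle of its lower edge, the hinge. At rest the gasket holds it 4.5 mm ajar (at keeper height) towards the case's -x; the latch draws it in about 3.5 mm against 14 N per mm
- keeper_seat (a point): On the door: NOMINAL centre of the loop's bar when seated in the keeper, 16 mm above the cabinet's top. The keeper is a steel channel 22 mm wide (y), open to -x. It is set in slots: all its heights are truly up to 4 mm higher or lower than nominal, which is not measured: feel for its floor. Seat the bar by lowering it in front of the lip onto the floor, then sliding it +x to the back
- keeper_lip (a point): On the door: nominal middle of the lip's front edge, at the height of its underside, 7 mm above keeper_seat and 5 mm to its -x side. The lip is 4 mm thick. The bar clears it when its centre is 4 mm or more to the -x side of this point
- keeper_floor (a point): On the door: nominal middle of the floor's front edge, on its upper face, 4 mm below keeper_seat and 18 mm to its -x side. The floor is 4 mm thick and runs +x to the keeper's upright back (8 mm thick, front face 4 mm to the +x side of keeper_seat)
- loop: Rectangular steel loop of the latch. Origin: on its hinge pin in the lever, 16 mm from the lever pivot. Its x points from the bar to the pin (94 mm). Two side rails, 8 mm tall, 6 thick, outer faces 46 mm apart (y), 34 inside. Starts 10 to 50 degrees up above the keeper and stays where put by friction (0.02 N m)
- loop_bar (a point): Centre of the cross bar (round, 8 mm) at the free end of the loop. Pinch the loop here across the two rails, fingers closing along the case's y; 45 mm or more is free below the rails beside the keeper. As the bar is moved the lever follows freely; it can go 10 mm and more to the -x side of the keeper's lip
- handle: The lever's handle. Origin on the lever pivot, 18 mm above the cabinet's top, 47 mm to the -x side of its centre. x: along the handle to its tip, 63 mm out; z: normal to the plate, vertical when flat (handle then points to the case's +x, on a stop). Starts raised 83 to 103 degrees (tip up and over to -x). With the loop seated it stays raised some 45 to 70 degrees (friction 0.03 N m)
- handle_pad (a point): Where to press: on the handle's plate (28 mm wide, 5 thick), 42 mm out from the pivot axis, 10.5 mm to the +z side of it; this face looks to the keeper when upright, up when flat. With the loop seated, pressing here needs 3 to 10 N and passes dead centre about 11 degrees before flat
- jar_center (a point): Centre of a loose clear jar, 60 mm across, 95 high, beside the cabinet: leave alone
- cup_center (a point): Centre of a loose white cup, 68 mm across, 85 high, on the other side: leave alone
- weight_center (a point): Centre of a brass weight, 28 mm across, 34 high, standing on the back of the cabinet's top: leave alone

How it is judged (in metres and radians):
On the way, in this order (a step that is already met when the one before it is completed fails the run):
1. the loop's bar lies in the keeper under its lip, with the lever still raised (x of loop_bar in the frame of case between -0.1345 and -0.122 m and z of loop_bar in the frame of case between 0.116 and 0.1325 m and angle between handle's own z axis and vertical above 0.5 rad), for 0.2 s.
2. the handle is flat, pressed firmly (6 N or more) for 0.5 s (angle between handle's own z axis and vertical below 0.06 rad and x of keeper_seat in the frame of case above -0.1275 m and contact force between the fingers and handle_c0 above 6 N), for 0.5 s.
At the end, for the whole second after the job is handed in: The handle lies flat (within 0.06 rad) and still, the loop is in the keeper and the door is drawn in to within 2.5 mm of shut at keeper height; the robot touches nothing (angle between handle's own z axis and vertical below 0.06 rad and x of keeper_seat in the frame of case above -0.1275 m and x of loop_bar in the frame of case below -0.122 m and z of loop_bar in the frame of case below 0.1325 m and linear speed of handle below 0.01 m/s).
It fails at once if the loop is forced against the keeper or door with more than 25 N before its bar is seated in the keeper (contact force between loop and door above 25 N and (x of loop_bar in the frame of case below -0.1315 m or z of loop_bar in the frame of case above 0.1325 m)).
It fails at once if the handle is pressed with more than 30 N (contact force between the fingers and handle_c0 above 30 N).
It fails at once if the jar, the cup or the weight is moved by more than 15 mm (distance of any of jar_center, cup_center, weight_center from where it was at the start of the episode above 0.015 m).
It also fails if it takes over 72 s, if anything falls off the work surface, if the arm or the gripper's body presses on something with over 40 N, if the wrist force passes 120 N, or if a joint passes its speed limit or range.

## Working session

There is one attempt and no reset: what is moved stays moved. The work goes in short steps, Python scripts to look and compute and a tool call to move; the robot and the scene stay as the last step left them, time stands still between calls to the robot, and variables do not carry over. Pictures are saved under pics/ and viewed, at most 10 in all, crops included, and the job is handed in when it is done.

Besides the shell and the picture viewer there is one more tool, called after ">>>" in YAML: its name, and indented under it one key for each argument. servo_tool: Moves the arm, as the interface text tells. Its arguments: {"type":"object","properties":{"series":{"type":"array"},"force":{"type":"number"}},"required":["series"]}

```bash
mkdir -p pics; ls; python3 - <<'E'
from workcell import readout, eyes
import cv2,numpy as np
np.set_printoptions(precision=4,suppress=True)
s=readout.read_state(); print(s)
for n in("scene","top"):
    d=eyes.get_image(n); cv2.imwrite(f"pics/{n}0.png",d["frame"][:,:,::-1]); print(n,d["fx"],d["fy"],d["cx"],d["cy"]);print(np.array(d["extrinsics"]))
d=eyes.get_image("wrist");print(d["fx"],np.array(d["mount"]))
E
```

```text
pics
{'t': 0.0, 'joint_pos': array([ 1.5276,  0.2558,  0.107 , -0.0005, -1.4239, -0.2846]), 'joint_vel': array([-0.0007,  0.0009,  0.0001, -0.0006, -0.0013,  0.0013]), 'joint_torque': array([ -0.0004, -38.6629,  23.7941,   5.3652,  -0.0062,   0.    ]), 'ee_pos': array([176.8513, 520.2546, 230.344 ]), 'tcp_rot': array([ 3.1396, -0.0001, -0.3278]), 'wrist_force': array([ 0.4464, -0.9422,  0.1773]), 'wrist_torque': array([ 0.0042, -0.0738,  0.0448]), 'grasp_force': 0.0, 'opening': 85.41262273548287}
scene 619.3312895963851 619.3312895963851 312.16576280582376 236.3471020109698
[[  -0.6458    0.623    -0.4414 1015.3503]
 [   0.7635    0.5232   -0.3786  422.6526]
 [  -0.005    -0.5815   -0.8135  864.3796]
 [   0.        0.        0.        1.    ]]
top 461.2453778535603 461.2453778535603 323.24178073081777 241.47231364243584
[[  0.0233  -0.9946   0.1009 517.2416]
 [ -0.9994  -0.0258  -0.0227  60.4599]
 [  0.0252  -0.1003  -0.9946 827.7722]
 [  0.       0.       0.       1.    ]]
387.51086547162305 [[  -0.0009   -0.9512   -0.3087   80.1274]
 [   1.       -0.0008   -0.0005   -0.449 ]
 [   0.0002   -0.3087    0.9512 -141.5259]
 [   0.        0.        0.        1.    ]]
```

View pics/scene0.png

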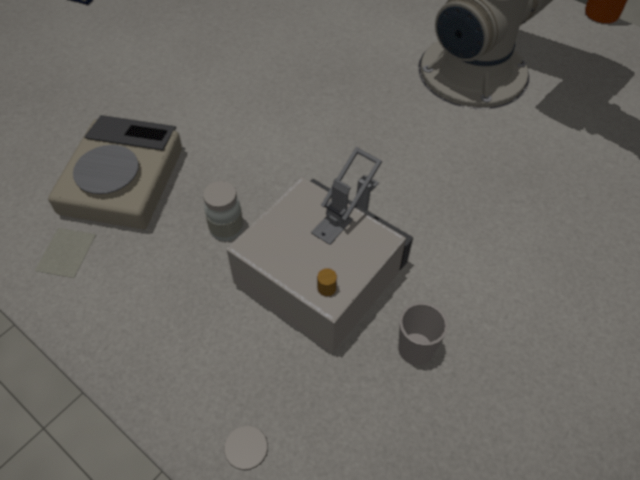

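View pics/top0.png

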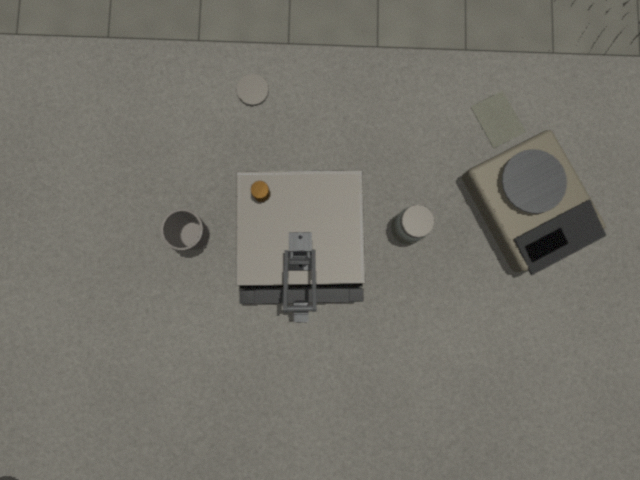

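The top view shows the cabinet's top with corners at about (237,172), (362,171), (364,285), (238,286), the loop bar at (299,309), the jar at (415,223), the cup at (184,231) and the weight at (260,190). The scene view shows the loop raised, its bar end at (368,155).

```bash
cat > h.py <<'E'
import numpy as np,cv2
from scipy.spatial.transform import Rotation as R
from workcell import readout, eyes
np.set_printoptions(precision=3,suppress=True)
def cam(name):
    s=readout.read_state(); d=eyes.get_image(name)
    if name=="wrist":
        T=np.eye(4);T[:3,:3]=R.from_euler("xyz",s["tcp_rot"]).as_matrix();T[:3,3]=s["ee_pos"]
        E=T@np.array(d["mount"])
    else: E=np.array(d["extrinsics"])
    return dict(f=d["fx"],cx=d["cx"],cy=d["cy"],E=E,img=np.ascontiguousarray(d["frame"][:,:,::-1]))
def ray(c,u,v):
    r=c["E"][:3,:3]@np.array([(u-c["cx"])/c["f"],(v-c["cy"])/c["f"],1]); return c["E"][:3,3],r
def onz(c,u,v,z):
    o,r=ray(c,u,v); return o+r*(z-o[2])/r[2]
def proj(c,p):
    q=np.linalg.inv(c["E"])@np.append(p,1); return q[:2]/q[2]*c["f"]+[c["cx"],c["cy"]]
def tri(c1,p1,c2,p2):
    A=[];b=[]
    for c,p in((c1,p1),(c2,p2)):
        o,r=ray(c,*p); r=r/np.linalg.norm(r); M=np.eye(3)-np.outer(r,r); A.append(M);b.append(M@o)
    x=np.linalg.lstsq(np.vstack(A),np.hstack(b),rcond=None)[0]
    return x,[np.linalg.norm(M@x-bb) for M,bb in zip(A,b)]
E
python3 - <<'E'
from h import *
t=cam("top"); s=cam("scene")
hsv=cv2.cvtColor(t["img"],cv2.COLOR_BGR2HSV); print(hsv[200,330],hsv[130,330],hsv[292,340])
m=(t["img"][:,:,1]>hsv[200,330][2]-18).astype(np.uint8); 
m=cv2.morphologyEx(m,cv2.MORPH_OPEN,np.ones((5,5)))
cs=max(cv2.findContours(m,0,2)[0],key=cv2.contourArea); r=cv2.minAreaRect(cs);print(r)
P=np.array([onz(t,*p,110) for p in cv2.boxPoints(r)]);print(P, [np.linalg.norm(P[i]-P[i-1]) for i in range(4)],P.mean(0))
for p in((237,172),(362,171),(364,285),(238,286)):print(p,onz(t,*p,110))
a=cv2.resize(t["img"][230:330,250:350],(600,600),interpolation=2)
b=cv2.resize(s["img"][140:250,300:410],(600,600),interpolation=2)
b2=np.hstack([cv2.resize(a,(400,400)),cv2.resize(b,(400,400))]);cv2.imwrite("pics/crop1.png",b2)
E
```

```text
[ 18  27 144] [ 27  19 120] [30  9 81]
((300.5, 227.0), (112.0, 127.0), 90.0)
[[698.489 183.062 110.   ]
 [704.496 -18.214 110.   ]
 [526.838 -20.783 110.   ]
 [522.199 175.65  110.   ]] [np.float64(176.44551037949603), np.float64(201.36616918113583), np.float64(177.6755934108074), np.float64(196.4882604002821)] [613.005  79.929 110.   ]
(237, 172) [696.876 182.994 110.   ]
(362, 171) [704.4   -15.022 110.   ]
(364, 285) [523.745 -20.828 110.   ]
(238, 286) [517.63  173.922 110.   ]
```

View pics/crop1.png

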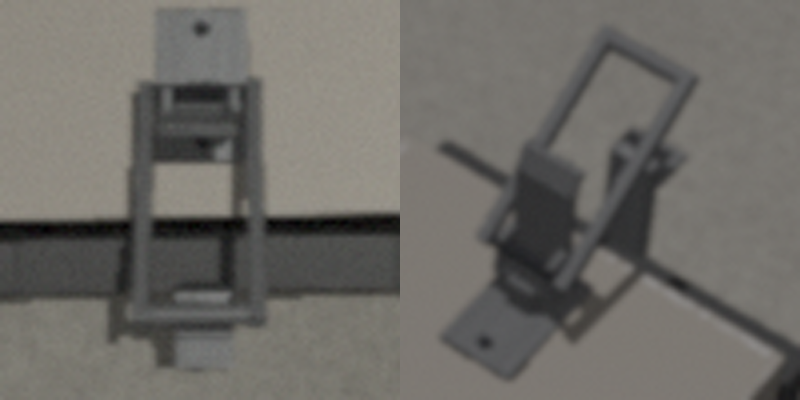

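Crop 1: in the top view the bar's centre is at (299.0,308.3). In the scene view its ends are at (356.4,148.8) and (379.8,161.5). The keeper's floor sticks out in front of the bar in the top view.

```bash
cat >> h.py <<'E'
def case(c,yaw):
    T=np.eye(4);T[:3,:3]=R.from_euler("z",yaw).as_matrix();T[:2,3]=c; return T
E
python3 - <<'E'
from h import *
t=cam("top"); s=cam("scene")
x,e=tri(t,(299,308.3),s,(368.1,155.1)); print("bar",x,e)
l,_=tri(t,(283,308.3),s,(379.8,161.5)); r,_=tri(t,(315.5,308.3),s,(356.4,148.8)); print(l,r)
C=case([611,80.3],.036); I=np.linalg.inv(C); print("case",I@np.append(x,1))
for n,u,v,z in(("plate",300.2,243.8,112),("floorfront",300.8,321.5,122)):
    p=onz(t,u,v,z); print(n,p,(I@np.append(p,1))[:3])
# handle tip top in scene crop
for p in [(-.0901,0,.110),(-.047,0,.128)]:
    q=(C@np.append(np.array(p)*1000,1))[:3]; print(q,proj(t,q),proj(s,q))
E
```

```text
bar [488.489  78.039 194.677] [np.float64(1.5324323363884433), np.float64(1.532432336388541)]
[488.223  99.425 195.629] [488.664  55.996 193.288]
case [-122.513    2.15   194.677    1.   ]
plate [585.264  79.911 112.   ] [-25.733   0.538 112.   ]
floorfront [466.514  75.393 122.   ] [-144.569    0.296  122.   ]
[520.958  77.057 110.   ] [300.898 285.314] [350.218 204.072]
[564.03   78.608 128.   ] [300.403 256.735] [333.799 214.34 ]
```

>>> servo_tool:
  series:
    - {"x": 0.1, "y": 0.0728, "z": -0.03, "roll": -0.05, "fingers": 1}
    - {"x": 0.2, "y": 0.1456, "z": -0.03, "roll": -0.1, "fingers": 1}
    - {"x": 0.3, "y": 0.2184, "z": -0.03, "roll": -0.116, "fingers": 1}
    - {"x": 0.4, "y": 0.2912, "z": -0.03, "roll": -0.116, "fingers": 1}
    - {"x": 0.5, "y": 0.364, "z": -0.03, "roll": -0.116, "fingers": 1}
    - {"x": 0.6, "y": 0.4368, "z": -0.03, "roll": -0.116, "fingers": 1}
    - {"x": 0.7, "y": 0.5096, "z": -0.03, "roll": -0.116, "fingers": 1}
    - {"x": 0.8, "y": 0.5824, "z": -0.03, "roll": -0.116, "fingers": 1}
    - {"x": 0.8748, "y": 0.6368, "z": -0.03, "roll": -0.116, "fingers": 1}
    - {"x": 0.8748, "y": 0.6368, "z": -0.03, "roll": -0.116, "fingers": 1}
    - {"x": 0.8748, "y": 0.6368, "z": -0.03, "roll": -0.116, "fingers": 1}
    - {"x": 0.8748, "y": 0.6368, "z": -0.03, "roll": -0.116, "fingers": 1}

```text
t: 1.85
ee_pos: [488.3, 79.3, 246.5]
tcp_rot: [-3.141, -0.0, 0.038]
wrist_force: [-0.0, 0.2, 0.2]
opening: 85.7
grasp_force: 0.0
```

```bash
python3 - <<'E'
from h import *
s=readout.read_state();print(s["t"],s["ee_pos"],s["tcp_rot"],s["wrist_force"])
c=cam("wrist");cv2.imwrite("pics/w1.png",c["img"]);np.save("w1E.npy",c["E"]);print(c["cx"],c["cy"])
E
```

```text
1.85 [488.261  79.295 246.47 ] [-3.141 -0.     0.038] [-0.039  0.23   0.189]
320.89287182164753 232.17598607768304
```

View pics/w1.png

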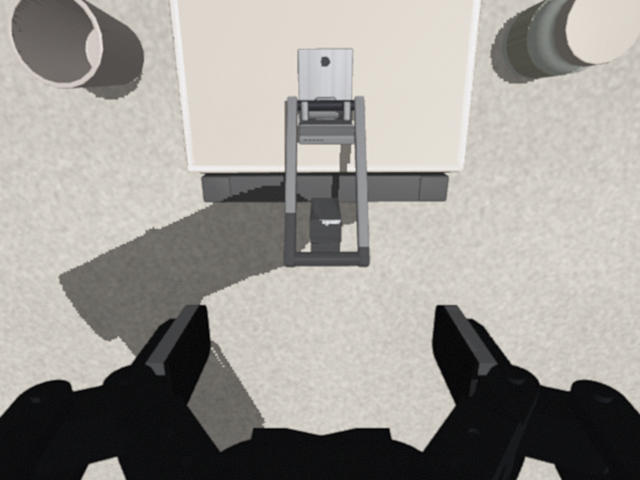

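The wrist view shows the loop bar at about (327,259), the keeper at (326,225), the cabinet's front edge from (190,171) to (463,171), and the handle upright, seen edge-on, at (327,135).

```bash
python3 - <<'E'
from h import *
w=cam("wrist");t=cam("top");s=cam("scene")
a,b=onz(w,190,171,110),onz(w,463,171,110);print(a,b,np.linalg.norm(a-b),(a+b)/2,np.arctan2(-(a-b)[0],(a-b)[1]))
print("bar onz",onz(w,327,259,194.7)); print("w-s",tri(w,(327,259),s,(368.1,155.1)),"w-t",tri(w,(327,259),t,(299,308.3)))
yaw=.036
m=(a+b)/2; c=m[:2]+90*np.array([np.cos(yaw),np.sin(yaw)]); print("case c",c)
I=np.linalg.inv(case(c,yaw))
for n,p,z in(("plate hole",(325,61),112),("plate back",(325,48),112),("door front",(325,200),80),("lipfront?",(325,222),137),("keeper floor front",(325,251),122),("keeper top back",(326,198),137),("kl",(311,222),137),("kr",(341,222),137)): 
    q=onz(w,*p,z); print(n,(I@np.append(q,1))[:3])
cv2.imwrite("pics/w1c.png",cv2.resize(w["img"][90:275,270:385],(497,600-0),interpolation=2)[:, :])
E
```

```text
[520.909 174.785 110.   ] [528.242 -20.958 110.   ] 195.88059414910123 [524.576  76.914 110.   ] 0.03744112026972126
bar onz [490.758  76.38  194.7  ]
w-s (array([488.39 ,  77.555, 193.225]), [np.float64(2.0626228048582864), np.float64(2.0626228048580804)]) w-t (array([489.285,  76.577, 191.167]), [np.float64(0.31425707471388425), np.float64(0.3142570747137952)])
case c [614.517  80.153]
plate hole [-17.631   1.431 112.   ]
plate back [ -9.874   1.468 112.   ]
door front [-118.346    0.64    80.   ]
lipfront? [-120.169    1.2    137.   ]
keeper floor front [-146.764    0.925  122.   ]
keeper top back [-103.606    0.615  137.   ]
kl [-120.183   10.653  137.   ]
kr [-120.153   -9.604  137.   ]
```

View pics/w1c.png

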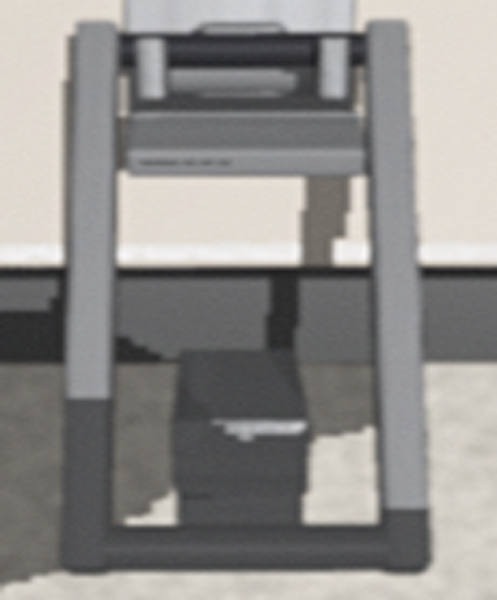

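>>> servo_tool:
  series:
    - {"x": 0.0022, "y": 0.0053, "z": 0.06, "fingers": 1}
    - {"x": 0.0022, "y": 0.0053, "z": 0.11, "fingers": 1}
    - {"x": 0.0022, "y": 0.0053, "z": 0.153, "fingers": 1}
    - {"x": 0.0022, "y": 0.0053, "z": 0.153, "fingers": 0.4}
    - {"x": 0.0022, "y": 0.0053, "z": 0.153, "fingers": 0.2}
    - {"x": 0.0022, "y": 0.0053, "z": 0.153, "fingers": 0.2}
  force: 20

```text
invalid input at $.series[0]: expected keys x, y, z, roll, fingers
```

```bash
python3 - <<'E'
from h import *
s=readout.read_state();print(s["t"],s["ee_pos"],s["tcp_rot"],s["wrist_force"],s["opening"])
c=cam("wrist");cv2.imwrite("pics/w2.png",c["img"])
E
```

```text
2.05 [488.381  79.112 246.47 ] [-3.141 -0.     0.038] [ 0.108 -0.47   0.125] 85.64030621243977
```

View pics/w2.png

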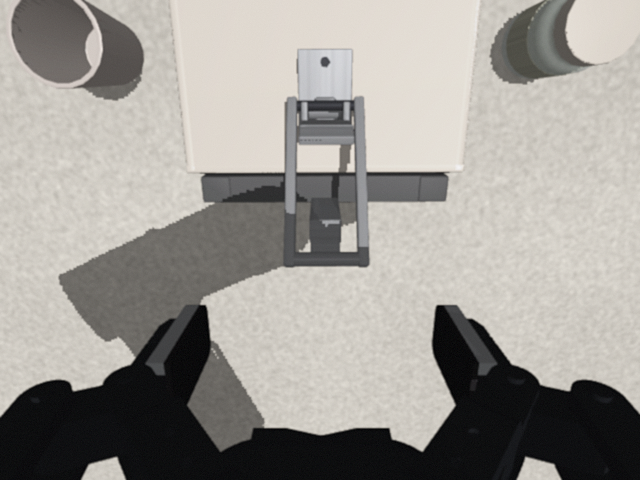

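The move was refused because `roll` was missing, so the picture is unchanged from before (bar at (327,259)). I'll resend it.

>>> servo_tool:
  series:
    - {"x": 0.0022, "y": 0.0053, "z": 0.06, "roll": 0, "fingers": 1}
    - {"x": 0.0022, "y": 0.0053, "z": 0.11, "roll": 0, "fingers": 1}
    - {"x": 0.0022, "y": 0.0053, "z": 0.153, "roll": 0, "fingers": 1}
    - {"x": 0.0022, "y": 0.0053, "z": 0.153, "roll": 0, "fingers": 0.4}
    - {"x": 0.0022, "y": 0.0053, "z": 0.153, "roll": 0, "fingers": 0.2}
    - {"x": 0.0022, "y": 0.0053, "z": 0.153, "roll": 0, "fingers": 0.2}
  force: 20

```text
t: 2.85
ee_pos: [490.5, 76.1, 170.9]
tcp_rot: [-3.141, -0.002, 0.037]
wrist_force: [0.5, -0.1, -0.7]
opening: 51.4
grasp_force: 0.0
```

```bash
python3 - <<'E'
from h import *
s=readout.read_state();print(s["t"],s["ee_pos"],s["tcp_rot"],s["wrist_force"],s["opening"],s["grasp_force"])
c=cam("wrist");cv2.imwrite("pics/w3.png",c["img"])
E
```

```text
2.85 [490.472  76.122 170.927] [-3.141 -0.002  0.037] [ 0.473 -0.124 -0.715] 51.36704027457449 0.0
```

View pics/w3.png

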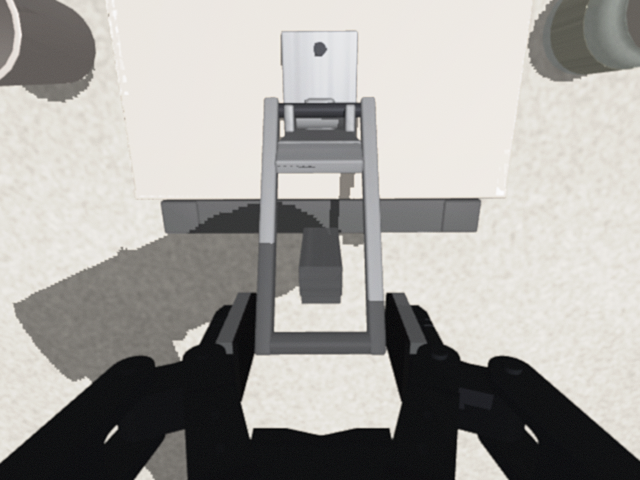

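Wrist view: the pads straddle the loop on both sides at the bar, which is at (320,341). The side gaps are small and roughly even, so I'll close.

>>> servo_tool:
  series:
    - {"x": 0, "y": 0, "z": 0, "roll": 0, "fingers": 0}
    - {"x": 0, "y": 0, "z": 0, "roll": 0, "fingers": -0.2}
    - {"x": 0, "y": 0, "z": 0, "roll": 0, "fingers": -0.2}
    - {"x": 0, "y": 0, "z": 0, "roll": 0, "fingers": -0.2}
  force: 25

```text
t: 3.4
ee_pos: [489.8, 76.1, 169.9]
tcp_rot: [-3.141, -0.0, 0.037]
wrist_force: [-2.9, 2.5, 2.4]
opening: 45.3
grasp_force: 27.0
```

```bash
python3 - <<'E'
from h import *
s=readout.read_state();print(s["t"],s["ee_pos"],s["tcp_rot"],s["wrist_force"],s["opening"],s["grasp_force"])
w=cam("wrist");t=cam("top");sc=cam("scene")
I=np.linalg.inv(case([613.5,81],.036))
g=s["ee_pos"]+[0,0,19]; print("grasp in case",(I@np.append(g,1))[:3])
m=[]
img=w["img"].copy(); cv2.imwrite("pics/w4c.png",cv2.resize(img[200:400,220:420],(600,600),interpolation=2))
for n,z in(("lip",137),): 
  for v in(228,266,303):print(v,[(I@np.append(onz(w,320,v,zz),1))[0] for zz in(122,137)])
E
```

```text
3.4 [489.793  76.086 169.931] [-3.141 -0.     0.037] [-2.877  2.458  2.383] 45.29958036049958 27.021688520908356
grasp in case [-123.804   -0.459  188.931]
228 [np.float64(-102.78951822518962), np.float64(-98.10176168836426)]
266 [np.float64(-123.84854314273758), np.float64(-117.49353518699644)]
303 [np.float64(-145.7218651752533), np.float64(-137.63513757257226)]
```

>>> servo_tool:
  series:
    - {"x": -0.01, "y": 0, "z": 0.014, "roll": 0, "fingers": -0.2}
    - {"x": -0.02, "y": 0, "z": 0.028, "roll": 0, "fingers": -0.2}
    - {"x": -0.03, "y": 0, "z": 0.042, "roll": 0, "fingers": -0.2}
    - {"x": -0.038, "y": 0, "z": 0.056, "roll": 0, "fingers": -0.2}
    - {"x": -0.038, "y": 0, "z": 0.068, "roll": 0, "fingers": -0.2}
    - {"x": -0.038, "y": 0, "z": 0.08, "roll": 0, "fingers": -0.2}
    - {"x": -0.038, "y": 0, "z": 0.08, "roll": 0, "fingers": -0.2}
    - {"x": -0.038, "y": 0, "z": 0.08, "roll": 0, "fingers": -0.2}

```text
t: 4.55
ee_pos: [469.4, 74.9, 129.0]
tcp_rot: [3.141, 0.004, 0.036]
wrist_force: [-3.6, 4.1, 2.9]
opening: 45.4
grasp_force: 25.9
```

```bash
python3 - <<'E'
from h import *
s=readout.read_state();print(s["t"],s["ee_pos"],s["tcp_rot"],s["wrist_force"],s["opening"],s["grasp_force"])
w=cam("wrist");np.save("w5E.npy",w["E"])
img=w["img"].copy(); cv2.imwrite("pics/w5.png",np.hstack([cv2.resize(img[60:420,180:460],(467,600),interpolation=2),cv2.resize(cam("scene")["img"][140:250,320:381],(333,600),interpolation=2)]))
E
```

```text
4.55 [469.356  74.94  128.97 ] [3.141 0.004 0.036] [-3.635  4.059  2.924] 45.41684263344047 25.86310476064682
```

View pics/w5.png

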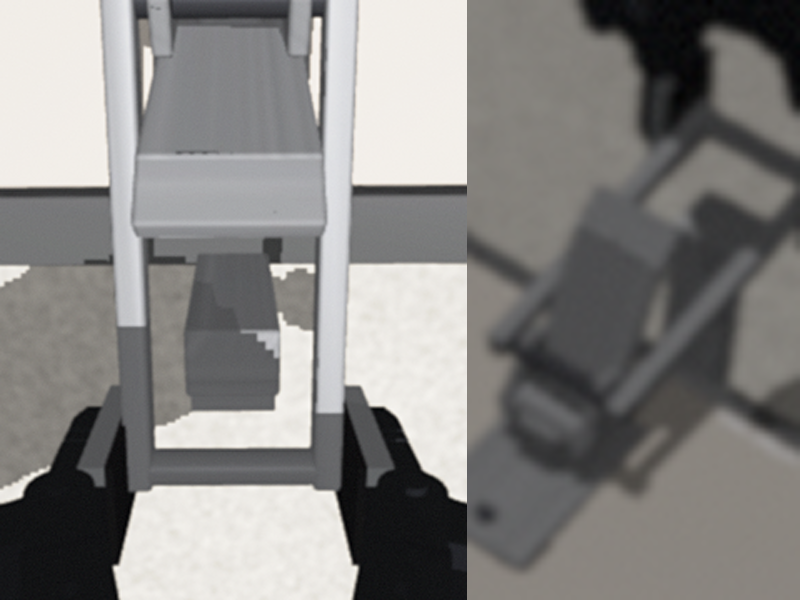

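Wrist crop: the bar is gripped at crop row 466 (pixel row 340). The keeper's top runs between rows 258 (back edge) and 295 (lip's front edge), with the floor's front edge at 305, so the bar is now ahead of the lip. The handle leans towards the keeper.

```bash
python3 - <<'E'
from h import *
w=cam("wrist"); s=readout.read_state(); I=np.linalg.inv(case([613.5,81],.036))
print("tcp",I@np.append(s["ee_pos"],1))
for n,v,zz in(("topback",258,(133,137,141)),("lipfront",295,(133,137,141)),("floorfront",305,(118,122,126)),("bar",340,(147,149,151))):
    print(n,[round((I@np.append(onz(w,320,v,z),1))[0],1) for z in zz])
E
```

```text
tcp [-144.242   -0.877  129.012    1.   ]
topback [np.float64(-119.0), np.float64(-117.3), np.float64(-115.7)]
lipfront [np.float64(-134.6), np.float64(-132.6), np.float64(-130.5)]
floorfront [np.float64(-147.3), np.float64(-145.1), np.float64(-142.9)]
bar [np.float64(-145.8), np.float64(-144.5), np.float64(-143.1)]
```

>>> servo_tool:
  series:
    - {"x": 0.003, "y": -0.001, "z": 0.008, "roll": 0, "fingers": -0.2}
    - {"x": 0.005, "y": -0.002, "z": 0.016, "roll": 0, "fingers": -0.2}
    - {"x": 0.005, "y": -0.002, "z": 0.024, "roll": 0, "fingers": -0.2}
    - {"x": 0.005, "y": -0.002, "z": 0.032, "roll": 0, "fingers": -0.2}
    - {"x": 0.005, "y": -0.002, "z": 0.032, "roll": 0, "fingers": -0.2}

```text
t: 5.32
ee_pos: [473.3, 75.9, 113.5]
tcp_rot: [3.141, 0.0, 0.037]
wrist_force: [-2.8, -1.3, 1.2]
opening: 45.1
grasp_force: 26.7
```

>>> servo_tool:
  series:
    - {"x": 0, "y": 0, "z": 0.002, "roll": 0, "fingers": -0.2}
    - {"x": 0, "y": 0, "z": 0.004, "roll": 0, "fingers": -0.2}
    - {"x": 0, "y": 0, "z": 0.004, "roll": 0, "fingers": -0.2}

```text
t: 5.7
ee_pos: [473.5, 76.1, 111.9]
tcp_rot: [3.141, -0.0, 0.037]
wrist_force: [-1.9, -2.8, 2.0]
opening: 45.3
grasp_force: 26.7
```

>>> servo_tool:
  series:
    - {"x": 0, "y": 0, "z": 0.002, "roll": 0, "fingers": -0.2}
    - {"x": 0, "y": 0, "z": 0.004, "roll": 0, "fingers": -0.2}
    - {"x": 0, "y": 0, "z": 0.004, "roll": 0, "fingers": -0.2}

```text
t: 6.08
ee_pos: [473.7, 76.2, 109.9]
tcp_rot: [3.141, -0.001, 0.037]
wrist_force: [0.1, -2.7, 2.0]
opening: 45.4
grasp_force: 26.8
```

>>> servo_tool:
  series:
    - {"x": -0.001, "y": 0, "z": 0.002, "roll": 0, "fingers": -0.2}
    - {"x": -0.001, "y": 0, "z": 0.002, "roll": 0, "fingers": -0.2}

```text
t: 6.32
ee_pos: [473.7, 76.3, 109.2]
tcp_rot: [-3.142, -0.002, 0.037]
wrist_force: [2.8, -1.7, 1.4]
opening: 45.1
grasp_force: 26.8
```

>>> servo_tool:
  series:
    - {"x": 0, "y": 0, "z": 0.002, "roll": 0, "fingers": -0.2}
    - {"x": 0, "y": 0, "z": 0.002, "roll": 0, "fingers": -0.2}

```text
t: 6.58
ee_pos: [473.3, 76.3, 108.0]
tcp_rot: [-3.141, -0.001, 0.037]
wrist_force: [2.6, -2.5, 2.4]
opening: 45.0
grasp_force: 26.8
```

>>> servo_tool:
  series:
    - {"x": 0, "y": 0, "z": 0.002, "roll": 0, "fingers": -0.2}
    - {"x": 0, "y": 0, "z": 0.002, "roll": 0, "fingers": -0.2}

```text
t: 6.82
ee_pos: [472.9, 76.3, 106.7]
tcp_rot: [-3.141, -0.0, 0.037]
wrist_force: [3.0, -1.9, 2.9]
opening: 45.3
grasp_force: 26.8
```

>>> servo_tool:
  series:
    - {"x": 0, "y": 0, "z": 0.002, "roll": 0, "fingers": -0.2}
    - {"x": 0, "y": 0, "z": 0.002, "roll": 0, "fingers": -0.2}

```text
t: 7.08
ee_pos: [472.7, 76.3, 105.6]
tcp_rot: [-3.142, 0.0, 0.037]
wrist_force: [1.5, -2.8, 2.3]
opening: 45.5
grasp_force: 26.7
```

>>> servo_tool:
  series:
    - {"x": 0, "y": 0, "z": 0.002, "roll": 0, "fingers": -0.2}
    - {"x": 0, "y": 0, "z": 0.002, "roll": 0, "fingers": -0.2}

```text
t: 7.32
ee_pos: [472.7, 76.2, 104.7]
tcp_rot: [-3.142, 0.0, 0.037]
wrist_force: [1.8, -3.0, 1.4]
opening: 45.3
grasp_force: 26.7
```

>>> servo_tool:
  series:
    - {"x": 0, "y": 0, "z": 0.002, "roll": 0, "fingers": -0.2}
    - {"x": 0, "y": 0, "z": 0.002, "roll": 0, "fingers": -0.2}

```text
t: 7.58
ee_pos: [472.6, 76.2, 103.8]
tcp_rot: [3.142, 0.0, 0.037]
wrist_force: [0.5, -2.3, 3.9]
opening: 45.4
grasp_force: 26.8
```

>>> servo_tool:
  series:
    - {"x": 0, "y": 0, "z": 0.002, "roll": 0, "fingers": -0.2}
    - {"x": 0, "y": 0, "z": 0.002, "roll": 0, "fingers": -0.2}

```text
t: 7.82
ee_pos: [472.7, 76.2, 103.6]
tcp_rot: [3.142, -0.0, 0.037]
wrist_force: [-1.1, -2.8, 9.3]
opening: 45.2
grasp_force: 27.3
```

```bash
python3 - <<'E'
from h import *
w=cam("wrist"); s=readout.read_state(); np.save("w6E.npy",w["E"]);print(s["ee_pos"],s["wrist_force"],np.linalg.inv(case([613.5,81],.036))@np.append(s["ee_pos"],1))
cv2.imwrite("pics/w6.png",cv2.resize(w["img"][200:400,220:420],(600,600),interpolation=2))
E
```

```text
[472.712  76.165 103.537] [-1.203 -2.038 10.185] [-140.871    0.235  103.537    1.   ]
```

View pics/w6.png

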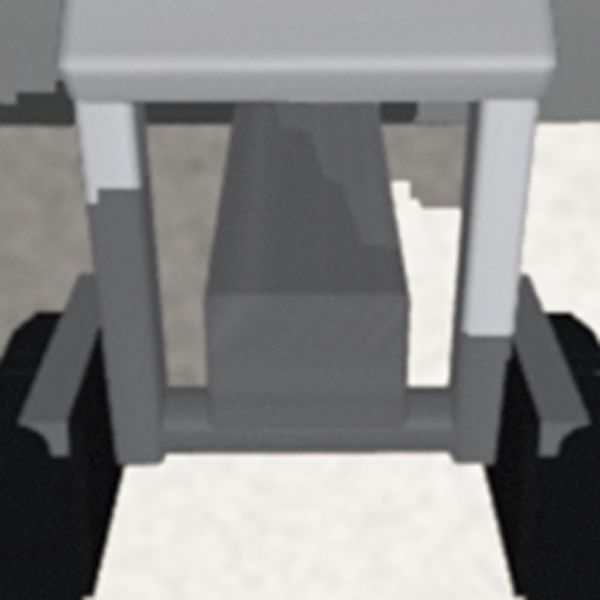

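The crop shows the bar behind and below the lip's front edge (crop row 427), with force building to 10 N at TCP z 103.6. That puts the bar at about z 124, so it is resting on the keeper floor. Next I'll slide it +x under the lip.

>>> servo_tool:
  series:
    - {"x": 0.002, "y": 0, "z": -0.001, "roll": 0, "fingers": -0.2}
    - {"x": 0.006, "y": 0, "z": -0.001, "roll": 0, "fingers": -0.2}
    - {"x": 0.01, "y": 0, "z": -0.001, "roll": 0, "fingers": -0.2}
    - {"x": 0.014, "y": 0, "z": -0.001, "roll": 0, "fingers": -0.2}
    - {"x": 0.016, "y": 0, "z": -0.001, "roll": 0, "fingers": -0.2}
    - {"x": 0.016, "y": 0, "z": -0.001, "roll": 0, "fingers": -0.2}

```text
t: 8.62
ee_pos: [477.4, 76.1, 103.4]
tcp_rot: [3.141, 0.006, 0.037]
wrist_force: [-12.3, -0.3, 17.3]
opening: 45.5
grasp_force: 28.3
```

>>> servo_tool:
  series:
    - {"x": 0.002, "y": 0, "z": 0, "roll": 0, "fingers": -0.2}
    - {"x": 0.002, "y": 0, "z": 0, "roll": 0, "fingers": -0.2}

```text
t: 8.88
ee_pos: [478.4, 76.2, 103.5]
tcp_rot: [3.141, 0.006, 0.037]
wrist_force: [-12.8, 0.3, 15.8]
opening: 45.4
grasp_force: 28.3
```

>>> servo_tool:
  series:
    - {"x": 0.002, "y": 0, "z": 0, "roll": 0, "fingers": -0.2}
    - {"x": 0.002, "y": 0, "z": 0, "roll": 0, "fingers": -0.2}

```text
t: 9.12
ee_pos: [479.4, 76.2, 103.5]
tcp_rot: [3.141, 0.006, 0.037]
wrist_force: [-12.8, -0.2, 16.5]
opening: 45.4
grasp_force: 28.3
```

>>> servo_tool:
  series:
    - {"x": 0.002, "y": 0, "z": 0, "roll": 0, "fingers": -0.2}
    - {"x": 0.002, "y": 0, "z": 0, "roll": 0, "fingers": -0.2}

```text
t: 9.38
ee_pos: [480.5, 76.2, 103.5]
tcp_rot: [3.141, 0.006, 0.037]
wrist_force: [-13.3, 0.1, 16.0]
opening: 45.7
grasp_force: 28.2
```

>>> servo_tool:
  series:
    - {"x": 0, "y": 0, "z": -0.002, "roll": 0, "fingers": -0.2}
    - {"x": 0, "y": 0, "z": -0.002, "roll": 0, "fingers": -0.2}

```text
t: 9.62
ee_pos: [481.0, 76.4, 103.6]
tcp_rot: [3.141, 0.005, 0.036]
wrist_force: [-7.3, -1.1, 8.0]
opening: 45.3
grasp_force: 27.5
```

```bash
python3 - <<'E'
from h import *
w=cam("wrist"); s=readout.read_state();print(s["ee_pos"],s["wrist_force"],s["wrist_torque"],np.linalg.inv(case([613.5,81],.036))@np.append(s["ee_pos"],1))
cv2.imwrite("pics/w7.png",cv2.resize(w["img"][120:400,180:460],(600,600),interpolation=2))
E
```

```text
[481.017  76.367 103.606] [-7.093 -0.013  8.182] [-0.179  2.279  0.092] [-132.564    0.138  103.606    1.   ]
```

View pics/w7.png

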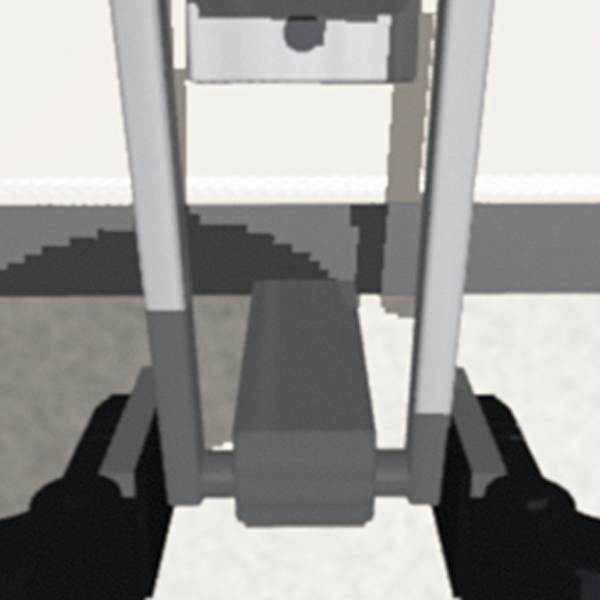

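The crop shows the lip now covering the middle of the bar (about (305,470)), with the bar under the lip. I'll keep going until it reaches the back.

>>> servo_tool:
  series:
    - {"x": 0.002, "y": 0, "z": -0.001, "roll": 0, "fingers": -0.2}
    - {"x": 0.004, "y": 0, "z": -0.001, "roll": 0, "fingers": -0.2}
    - {"x": 0.004, "y": 0, "z": -0.001, "roll": 0, "fingers": -0.2}

```text
t: 10.05
ee_pos: [482.5, 76.4, 103.7]
tcp_rot: [3.141, 0.007, 0.036]
wrist_force: [-7.1, -1.0, 6.7]
opening: 45.3
grasp_force: 27.4
```

>>> servo_tool:
  series:
    - {"x": 0.002, "y": 0, "z": 0, "roll": 0, "fingers": -0.2}
    - {"x": 0.002, "y": 0, "z": 0, "roll": 0, "fingers": -0.2}

```text
t: 10.3
ee_pos: [483.2, 76.4, 103.6]
tcp_rot: [3.141, 0.007, 0.036]
wrist_force: [-7.2, 0.2, 6.8]
opening: 45.3
grasp_force: 27.5
```

>>> servo_tool:
  series:
    - {"x": 0.0015, "y": 0, "z": 0, "roll": 0, "fingers": -0.2}
    - {"x": 0.0015, "y": 0, "z": 0, "roll": 0, "fingers": -0.2}

```text
t: 10.55
ee_pos: [483.7, 76.4, 103.6]
tcp_rot: [3.141, 0.008, 0.036]
wrist_force: [-9.6, -0.0, 8.3]
opening: 45.2
grasp_force: 27.5
```

>>> servo_tool:
  series:
    - {"x": 0.0015, "y": 0, "z": 0, "roll": 0, "fingers": -0.2}
    - {"x": 0.0015, "y": 0, "z": 0, "roll": 0, "fingers": -0.2}

```text
t: 10.8
ee_pos: [484.2, 76.4, 103.6]
tcp_rot: [3.141, 0.008, 0.036]
wrist_force: [-9.5, 0.3, 9.8]
opening: 45.3
grasp_force: 27.6
```

>>> servo_tool:
  series:
    - {"x": 0.0015, "y": 0, "z": 0, "roll": 0, "fingers": -0.2}
    - {"x": 0.0015, "y": 0, "z": 0, "roll": 0, "fingers": -0.2}

```text
t: 11.05
ee_pos: [484.6, 76.4, 103.6]
tcp_rot: [3.141, 0.009, 0.036]
wrist_force: [-11.6, 0.3, 9.3]
opening: 45.3
grasp_force: 27.7
```

>>> servo_tool:
  series:
    - {"x": 0.002, "y": 0, "z": -0.001, "roll": 0, "fingers": -0.2}
    - {"x": 0.002, "y": 0, "z": -0.001, "roll": 0, "fingers": -0.2}
    - {"x": 0.002, "y": 0, "z": -0.001, "roll": 0, "fingers": -0.2}

```text
t: 11.42
ee_pos: [484.8, 76.4, 103.6]
tcp_rot: [3.141, 0.011, 0.036]
wrist_force: [-11.8, 1.3, 9.1]
opening: 45.4
grasp_force: 27.6
```

>>> servo_tool:
  series:
    - {"x": 0.002, "y": 0, "z": 0, "roll": 0, "fingers": -0.2}
    - {"x": 0.002, "y": 0, "z": 0, "roll": 0, "fingers": -0.2}
    - {"x": 0.002, "y": 0, "z": 0, "roll": 0, "fingers": -0.2}

```text
t: 11.8
ee_pos: [485.1, 76.4, 103.6]
tcp_rot: [3.141, 0.012, 0.036]
wrist_force: [-16.4, 2.2, 11.3]
opening: 45.4
grasp_force: 27.9
```

```bash
python3 - <<'E'
from h import *
w=cam("wrist"); s=readout.read_state();print(s["ee_pos"],s["wrist_force"],s["wrist_torque"],s["joint_pos"])
I=np.linalg.inv(case([613.5,81],.036));print(I@np.append(s["ee_pos"],1))
g=cv2.cvtColor(w["img"],cv2.COLOR_BGR2GRAY)
print("mid col 315-327 rows",list(zip(range(240,400,3),g[240:400:3,316:328].mean(1).astype(int))))
for c in(281,368):print(c,list(zip(range(320,370,2),g[320:370:2,c-2:c+3].mean(1).astype(int))))
np.save("w8.npy",w["img"]);np.save("w8E.npy",w["E"])
E
```

```text
[485.064  76.418 103.626] [-15.192   1.072  11.637] [0.499 5.441 0.209] [ 0.473  0.228 -0.263 -0.005 -1.091  1.137]
[-128.518    0.043  103.626    1.   ]
mid col 315-327 rows [(240, np.int64(59)), (243, np.int64(60)), (246, np.int64(59)), (249, np.int64(60)), (252, np.int64(60)), (255, np.int64(59)), (258, np.int64(78)), (261, np.int64(83)), (264, np.int64(82)), (267, np.int64(82)), (270, np.int64(82)), (273, np.int64(82)), (276, np.int64(82)), (279, np.int64(82)), (282, np.int64(82)), (285, np.int64(83)), (288, np.int64(83)), (291, np.int64(82)), (294, np.int64(83)), (297, np.int64(83)), (300, np.int64(82)), (303, np.int64(83)), (306, np.int64(83)), (309, np.int64(83)), (312, np.int64(82)), (315, np.int64(82)), (318, np.int64(82)), (321, np.int64(82)), (324, np.int64(83)), (327, np.int64(82)), (330, np.int64(86)), (333, np.int64(96)), (336, np.int64(96)), (339, np.int64(96)), (342, np.int64(97)), (345, np.int64(95)), (348, np.int64(96)), (351, np.int64(95)), (354, np.int64(98)), (357, np.int64(99)), (360, np.int64(98)), (363, np.int64(94)), (366, np.int64(94)), (369, np.int64(96)), 
[... 611 characters left out ...]
 (356, np.int64(229)), (358, np.int64(232)), (360, np.int64(235)), (362, np.int64(236)), (364, np.int64(235)), (366, np.int64(235)), (368, np.int64(233))]
368 [(320, np.int64(178)), (322, np.int64(175)), (324, np.int64(170)), (326, np.int64(171)), (328, np.int64(165)), (330, np.int64(93)), (332, np.int64(81)), (334, np.int64(85)), (336, np.int64(89)), (338, np.int64(93)), (340, np.int64(97)), (342, np.int64(106)), (344, np.int64(103)), (346, np.int64(97)), (348, np.int64(94)), (350, np.int64(87)), (352, np.int64(156)), (354, np.int64(221)), (356, np.int64(236)), (358, np.int64(237)), (360, np.int64(237)), (362, np.int64(238)), (364, np.int64(235)), (366, np.int64(232)), (368, np.int64(235))]
```

```bash
python3 - <<'E'
from h import *
w=cam("wrist");w["E"]=np.load("w8E.npy");I=np.linalg.inv(case([613.5,81],.036))
for n,v,zz in(("bar",341.5,(122,124,126)),("topback",331,(133,135,137)),("lipfront",362,(133,135,137)),("floorfront/lip",374,(118,120,122,129,131))):
    print(n,[(z,round((I@np.append(onz(w,322,v,z),1))[0],1)) for z in zz])
g=np.load("w8.npy")[:,:,1]
for c in(250,390):print(c,g[100:300:4,c])
E
```

```text
bar [(122, np.float64(-130.3)), (124, np.float64(-128.9)), (126, np.float64(-127.5))]
topback [(133, np.float64(-118.7)), (135, np.float64(-117.4)), (137, np.float64(-116.1))]
lipfront [(133, np.float64(-130.9)), (135, np.float64(-129.4)), (137, np.float64(-127.9))]
floorfront/lip [(118, np.float64(-147.9)), (120, np.float64(-146.3)), (122, np.float64(-144.7)), (129, np.float64(-139.1)), (131, np.float64(-137.5))]
250 [185 189 195 200 200 205 205 207 206 205 204 204 202 203 199 199 200 197
 196 197 195 194 193 195 191 194 194 191 191 191 191 191 191 192 191 190
 192 192 191 191  97  97  96  96  97  99 109 119  82  85]
390 [188 195 200 204 206 208 209 213 211 211 210 210 208 209 207 209 209 210
 207 207 210 210 207 208 209 207 207 206 206 204 206 206 204 203 202 202
 200 204 201 203 201 201 200 200 198 197 191 186 180 179]
```

>>> servo_tool:
  series:
    - {"x": -0.002, "y": 0, "z": -0.002, "roll": 0, "fingers": -0.2}
    - {"x": -0.004, "y": 0, "z": -0.003, "roll": 0, "fingers": -0.2}
    - {"x": -0.004, "y": 0, "z": -0.003, "roll": 0, "fingers": -0.2}
    - {"x": -0.004, "y": 0, "z": -0.003, "roll": 0, "fingers": 0.3}
    - {"x": -0.004, "y": 0, "z": -0.003, "roll": 0, "fingers": 0.7}
    - {"x": -0.004, "y": 0, "z": -0.003, "roll": 0, "fingers": 1}
    - {"x": -0.004, "y": 0, "z": -0.003, "roll": 0, "fingers": 1}

```text
t: 12.78
ee_pos: [489.3, 76.9, 107.0]
tcp_rot: [-3.141, -0.001, 0.037]
wrist_force: [-0.2, 0.1, 0.5]
opening: 85.3
grasp_force: 0.0
```

```bash
python3 - <<'E'
from h import *
w=cam("wrist"); s=readout.read_state();print(s["ee_pos"],s["wrist_force"],s["opening"])
g=cv2.cvtColor(w["img"],cv2.COLOR_BGR2GRAY)
for c in(281,322,368):print(c,list(zip(range(300,390,3),g[300:390:3,c-2:c+3].mean(1).astype(int))))
E
```

```text
[489.265  76.893 106.933] [-0.332  0.412 -0.547] 85.39670553288869
281 [(300, np.int64(132)), (303, np.int64(129)), (306, np.int64(128)), (309, np.int64(129)), (312, np.int64(129)), (315, np.int64(125)), (318, np.int64(124)), (321, np.int64(128)), (324, np.int64(127)), (327, np.int64(129)), (330, np.int64(183)), (333, np.int64(229)), (336, np.int64(176)), (339, np.int64(76)), (342, np.int64(84)), (345, np.int64(88)), (348, np.int64(100)), (351, np.int64(93)), (354, np.int64(87)), (357, np.int64(88)), (360, np.int64(220)), (363, np.int64(226)), (366, np.int64(229)), (369, np.int64(228)), (372, np.int64(225)), (375, np.int64(221)), (378, np.int64(225)), (381, np.int64(229)), (384, np.int64(226)), (387, np.int64(222))]
322 [(300, np.int64(75)), (303, np.int64(76)), (306, np.int64(76)), (309, np.int64(77)), (312, np.int64(75)), (315, np.int64(76)), (318, np.int64(75)), (321, np.int64(76)), (324, np.int64(75)), (327, np.int64(75)), (330, np.int64(76)), (333, np.int64(75)), (336, np.int64(81)), (339, np.int64(89)), (342, np.int64(90)), (345, np.int64(90)), (348, np.int64(90)), (351, np.int
[... 222 characters left out ...]
384, np.int64(227)), (387, np.int64(231))]
368 [(300, np.int64(214)), (303, np.int64(207)), (306, np.int64(205)), (309, np.int64(199)), (312, np.int64(194)), (315, np.int64(188)), (318, np.int64(175)), (321, np.int64(170)), (324, np.int64(164)), (327, np.int64(160)), (330, np.int64(156)), (333, np.int64(146)), (336, np.int64(105)), (339, np.int64(77)), (342, np.int64(82)), (345, np.int64(86)), (348, np.int64(97)), (351, np.int64(91)), (354, np.int64(88)), (357, np.int64(98)), (360, np.int64(199)), (363, np.int64(230)), (366, np.int64(231)), (369, np.int64(226)), (372, np.int64(225)), (375, np.int64(232)), (378, np.int64(231)), (381, np.int64(229)), (384, np.int64(230)), (387, np.int64(229))]
```

>>> servo_tool:
  series:
    - {"x": 0, "y": 0, "z": -0.05, "roll": 0, "fingers": 1}
    - {"x": 0, "y": 0, "z": -0.12, "roll": 0, "fingers": 1}
    - {"x": 0, "y": 0, "z": -0.2, "roll": 0, "fingers": 1}
    - {"x": 0.05, "y": 0, "z": -0.2, "roll": 0, "fingers": 0}
    - {"x": 0.08, "y": 0, "z": -0.2, "roll": 0, "fingers": -0.5}
    - {"x": 0.08, "y": 0, "z": -0.2, "roll": 0, "fingers": -1}
    - {"x": 0.08, "y": 0, "z": -0.2, "roll": 0, "fingers": -1}
    - {"x": 0.08, "y": 0, "z": -0.2, "roll": 0, "fingers": -1}

```text
t: 13.82
ee_pos: [528.6, 78.2, 207.0]
tcp_rot: [-3.142, -0.0, 0.037]
wrist_force: [0.1, -0.7, -0.2]
opening: -0.0
grasp_force: 0.0
```

```bash
python3 - <<'E'
from h import *
w=cam("wrist");sc=cam("scene"); s=readout.read_state();print(s["ee_pos"],s["wrist_force"],s["opening"])
C=case([613.5,81],.036)
g=cv2.cvtColor(w["img"],cv2.COLOR_BGR2GRAY)
# predicted image rows of tip (upper face) for several raise angles
for d in(40,45,50,55,60,65,70,80):
    a=np.radians(d); P=lambda s:(C@np.array([-47+s*np.cos(a)-10.5*np.sin(a),0,128+s*np.sin(a)+10.5*np.cos(a),1]))[:3]
    print(d,"tip w",proj(w,P(63)),"scene",proj(sc,P(63)),"base w",proj(w,P(15)))
c=int(proj(w,(C@np.array([-20,0,180,1]))[:3])[0]);print(c)
print(list(zip(range(0,330,4),g[0:330:4,c-3:c+4].mean(1).astype(int))))
E
```

```text
[528.722  78.27  207.016] [-0.514 -0.07   0.144] 0.09566213046871878
40 tip w [322.075 108.279] scene [316.06 213.06] base w [321.841 181.176]
45 tip w [322.091 119.345] scene [317.986 209.606] base w [321.841 184.225]
50 tip w [322.104 131.323] scene [320.038 206.196] base w [321.84  187.263]
55 tip w [322.113 144.04 ] scene [322.197 202.861] base w [321.838 190.262]
60 tip w [322.118 157.297] scene [324.442 199.632] base w [321.836 193.192]
65 tip w [322.12  170.878] scene [326.754 196.539] base w [321.833 196.026]
70 tip w [322.118 184.555] scene [329.111 193.608] base w [321.829 198.74 ]
80 tip w [322.103 211.294] scene [333.874 188.338] base w [321.821 203.711]
322
[(0, np.int64(230)), (4, np.int64(230)), (8, np.int64(230)), (12, np.int64(230)), (16, np.int64(230)), (20, np.int64(230)), (24, np.int64(230)), (28, np.int64(231)), (32, np.int64(230)), (36, np.int64(230)), (40, np.int64(230)), (44, np.int64(231)), (48, np.int64(230)), (52, np.int64(230)), (56, np.int64(230)), (60, np.int64(231)), (64, np.int64(231)), (68, np.int64(230)), (72, np.int64(230)), (76, np.int64(230)), (80
[... 652 characters left out ...]
00, np.int64(104)), (204, np.int64(70)), (208, np.int64(183)), (212, np.int64(174)), (216, np.int64(229)), (220, np.int64(224)), (224, np.int64(167)), (228, np.int64(122)), (232, np.int64(121)), (236, np.int64(123)), (240, np.int64(123)), (244, np.int64(51)), (248, np.int64(52)), (252, np.int64(52)), (256, np.int64(51)), (260, np.int64(55)), (264, np.int64(72)), (268, np.int64(71)), (272, np.int64(72)), (276, np.int64(72)), (280, np.int64(72)), (284, np.int64(71)), (288, np.int64(48)), (292, np.int64(16)), (296, np.int64(17)), (300, np.int64(17)), (304, np.int64(15)), (308, np.int64(17)), (312, np.int64(15)), (316, np.int64(14)), (320, np.int64(14)), (324, np.int64(13)), (328, np.int64(13))]
```

>>> servo_tool:
  series:
    - {"x": 0, "y": 0, "z": 0.04, "roll": 0, "fingers": -1}
    - {"x": 0.02, "y": 0, "z": 0.07, "roll": 0, "fingers": -1}
    - {"x": 0.046, "y": 0, "z": 0.07, "roll": 0, "fingers": -1}
    - {"x": 0.046, "y": 0, "z": 0.07, "roll": 0, "fingers": -1}

```text
t: 14.42
ee_pos: [553.3, 79.1, 171.8]
tcp_rot: [3.141, -0.0, 0.036]
wrist_force: [-0.1, 0.8, -0.5]
opening: 0.0
grasp_force: 0.0
```

>>> servo_tool:
  series:
    - {"x": 0.004, "y": 0, "z": 0, "roll": 0, "fingers": -1}
    - {"x": 0.008, "y": 0, "z": 0, "roll": 0, "fingers": -1}
    - {"x": 0.012, "y": 0, "z": 0, "roll": 0, "fingers": -1}
    - {"x": 0.016, "y": 0, "z": 0, "roll": 0, "fingers": -1}
    - {"x": 0.016, "y": 0, "z": 0, "roll": 0, "fingers": -1}

```text
t: 15.05
ee_pos: [560.1, 79.4, 171.8]
tcp_rot: [-3.142, -0.0, 0.037]
wrist_force: [-0.2, 0.2, 1.0]
opening: -0.2
grasp_force: 0.0
```

>>> servo_tool:
  series:
    - {"x": 0.004, "y": 0, "z": 0, "roll": 0, "fingers": -1}
    - {"x": 0.008, "y": 0, "z": 0, "roll": 0, "fingers": -1}
    - {"x": 0.008, "y": 0, "z": 0, "roll": 0, "fingers": -1}

```text
t: 15.42
ee_pos: [564.1, 79.5, 171.7]
tcp_rot: [3.142, 0.0, 0.037]
wrist_force: [-0.5, -0.8, 0.4]
opening: -0.1
grasp_force: 0.0
```

>>> servo_tool:
  series:
    - {"x": 0.003, "y": 0, "z": 0, "roll": 0, "fingers": -1}
    - {"x": 0.006, "y": 0, "z": 0, "roll": 0, "fingers": -1}
    - {"x": 0.006, "y": 0, "z": 0, "roll": 0, "fingers": -1}

```text
t: 15.8
ee_pos: [567.1, 79.7, 171.8]
tcp_rot: [3.142, -0.0, 0.037]
wrist_force: [-0.2, -0.5, 0.2]
opening: 0.0
grasp_force: 0.0
```

>>> servo_tool:
  series:
    - {"x": 0.003, "y": 0, "z": 0, "roll": 0, "fingers": -1}
    - {"x": 0.006, "y": 0, "z": 0, "roll": 0, "fingers": -1}
    - {"x": 0.006, "y": 0, "z": 0, "roll": 0, "fingers": -1}

```text
t: 16.18
ee_pos: [570.0, 79.8, 171.8]
tcp_rot: [3.142, 0.0, 0.037]
wrist_force: [-1.3, 0.4, 1.2]
opening: 0.0
grasp_force: 0.3
```

>>> servo_tool:
  series:
    - {"x": 0.005, "y": 0, "z": 0.003, "roll": 0, "fingers": -1}
    - {"x": 0.01, "y": 0, "z": 0.006, "roll": 0, "fingers": -1}
    - {"x": 0.015, "y": 0, "z": 0.009, "roll": 0, "fingers": -1}
    - {"x": 0.015, "y": 0, "z": 0.009, "roll": 0, "fingers": -1}

```text
t: 16.68
ee_pos: [578.3, 80.1, 167.9]
tcp_rot: [-3.142, -0.002, 0.037]
wrist_force: [-1.6, 0.3, 4.1]
opening: 0.1
grasp_force: 1.6
```

>>> servo_tool:
  series:
    - {"x": 0.004, "y": 0, "z": 0.002, "roll": 0, "fingers": -1}
    - {"x": 0.008, "y": 0, "z": 0.005, "roll": 0, "fingers": -1}
    - {"x": 0.013, "y": 0, "z": 0.008, "roll": 0, "fingers": -1}
    - {"x": 0.013, "y": 0, "z": 0.008, "roll": 0, "fingers": -1}

```text
t: 17.18
ee_pos: [584.6, 80.3, 163.7]
tcp_rot: [-3.142, -0.001, 0.037]
wrist_force: [-1.2, 0.6, 4.4]
opening: -0.1
grasp_force: 2.0
```

>>> servo_tool:
  series:
    - {"x": 0.006, "y": 0, "z": 0.005, "roll": 0, "fingers": -1}
    - {"x": 0.012, "y": 0, "z": 0.011, "roll": 0, "fingers": -1}
    - {"x": 0.012, "y": 0, "z": 0.011, "roll": 0, "fingers": -1}

```text
t: 17.55
ee_pos: [590.7, 80.6, 158.0]
tcp_rot: [-3.142, -0.001, 0.037]
wrist_force: [0.6, -0.4, 3.3]
opening: -0.1
grasp_force: 1.4
```

>>> servo_tool:
  series:
    - {"x": 0.005, "y": 0, "z": 0.006, "roll": 0, "fingers": -1}
    - {"x": 0.01, "y": 0, "z": 0.012, "roll": 0, "fingers": -1}
    - {"x": 0.01, "y": 0, "z": 0.012, "roll": 0, "fingers": -1}

```text
t: 17.92
ee_pos: [595.0, 80.7, 151.0]
tcp_rot: [3.141, 0.001, 0.036]
wrist_force: [-0.3, 0.2, 0.6]
opening: -0.0
grasp_force: 0.3
```

>>> servo_tool:
  series:
    - {"x": 0.005, "y": 0, "z": 0.006, "roll": 0, "fingers": -1}
    - {"x": 0.01, "y": 0, "z": 0.012, "roll": 0, "fingers": -1}
    - {"x": 0.014, "y": 0, "z": 0.018, "roll": 0, "fingers": -1}
    - {"x": 0.018, "y": 0, "z": 0.023, "roll": 0, "fingers": -1}
    - {"x": 0.018, "y": 0, "z": 0.023, "roll": 0, "fingers": -1}

```text
t: 18.55
ee_pos: [603.9, 81.0, 139.9]
tcp_rot: [3.141, 0.001, 0.037]
wrist_force: [-0.1, -0.4, 1.2]
opening: -0.1
grasp_force: 0.0
```

>>> servo_tool:
  series:
    - {"x": 0, "y": 0, "z": 0.002, "roll": 0, "fingers": -1}
    - {"x": 0, "y": 0, "z": 0.002, "roll": 0, "fingers": -1}

```text
t: 18.8
ee_pos: [603.9, 81.0, 139.3]
tcp_rot: [-3.142, -0.0, 0.037]
wrist_force: [-0.0, -1.0, 0.7]
opening: 0.2
grasp_force: 0.0
```

>>> servo_tool:
  series:
    - {"x": 0, "y": 0, "z": 0.002, "roll": 0, "fingers": -1}
    - {"x": 0, "y": 0, "z": 0.002, "roll": 0, "fingers": -1}

```text
t: 19.05
ee_pos: [604.1, 81.0, 138.5]
tcp_rot: [-3.142, -0.0, 0.037]
wrist_force: [-0.4, -0.5, 1.6]
opening: -0.2
grasp_force: 0.7
```

Contact is just starting at the flat height (z 138.5), so I'll press in small steps.

>>> servo_tool:
  series:
    - {"x": 0, "y": 0, "z": 0.002, "roll": 0, "fingers": -1}
    - {"x": 0, "y": 0, "z": 0.002, "roll": 0, "fingers": -1}

```text
t: 19.3
ee_pos: [604.1, 81.0, 138.4]
tcp_rot: [3.142, -0.001, 0.037]
wrist_force: [-2.6, 0.8, 5.9]
opening: 0.3
grasp_force: 3.0
```

>>> servo_tool:
  series:
    - {"x": 0, "y": 0, "z": 0.001, "roll": 0, "fingers": -1}
    - {"x": 0, "y": 0, "z": 0.001, "roll": 0, "fingers": -1}

```text
t: 19.55
ee_pos: [604.2, 81.0, 138.4]
tcp_rot: [-3.142, -0.002, 0.037]
wrist_force: [-3.4, 1.7, 7.8]
opening: 0.1
grasp_force: 4.0
```

>>> servo_tool:
  series:
    - {"x": 0, "y": 0, "z": 0.001, "roll": 0, "fingers": -1}
    - {"x": 0, "y": 0, "z": 0.002, "roll": 0, "fingers": -1}
    - {"x": 0, "y": 0, "z": 0.002, "roll": 0, "fingers": -1}

```text
t: 19.92
ee_pos: [604.2, 81.0, 138.2]
tcp_rot: [3.142, -0.002, 0.037]
wrist_force: [-4.6, 0.1, 12.4]
opening: 0.2
grasp_force: 6.0
```

>>> servo_tool:
  series:
    - {"x": 0, "y": 0, "z": 0, "roll": 0, "fingers": -1}
    - {"x": 0, "y": 0, "z": 0, "roll": 0, "fingers": -1}
    - {"x": 0, "y": 0, "z": 0, "roll": 0, "fingers": -1}
    - {"x": 0, "y": 0, "z": 0, "roll": 0, "fingers": -1}
    - {"x": 0, "y": 0, "z": 0, "roll": 0, "fingers": -1}
    - {"x": 0, "y": 0, "z": 0, "roll": 0, "fingers": -1}
    - {"x": 0, "y": 0, "z": 0, "roll": 0, "fingers": -1}
    - {"x": 0, "y": 0, "z": 0, "roll": 0, "fingers": -1}
    - {"x": 0, "y": 0, "z": 0, "roll": 0, "fingers": -1}
    - {"x": 0, "y": 0, "z": 0, "roll": 0, "fingers": -1}
    - {"x": 0, "y": 0, "z": 0, "roll": 0, "fingers": -1}
    - {"x": 0, "y": 0, "z": 0, "roll": 0, "fingers": -1}

```text
t: 21.42
ee_pos: [604.2, 81.0, 138.2]
tcp_rot: [3.142, -0.002, 0.037]
wrist_force: [-5.0, 0.8, 12.3]
opening: -0.1
grasp_force: 6.0
```

```bash
python3 - <<'E'
from h import *
s=readout.read_state();print(s["t"],s["ee_pos"],s["wrist_force"])
E
```

```text
21.425 [604.2   81.   138.24] [-4.963  0.823 12.346]
```

>>> servo_tool:
  series:
    - {"x": 0, "y": 0, "z": -0.01, "roll": 0, "fingers": -1}
    - {"x": 0, "y": 0, "z": -0.04, "roll": 0, "fingers": -1}
    - {"x": 0, "y": 0, "z": -0.1, "roll": 0, "fingers": -1}
    - {"x": 0, "y": 0, "z": -0.16, "roll": 0, "fingers": -1}
    - {"x": -0.06, "y": 0, "z": -0.18, "roll": 0, "fingers": -1}
    - {"x": -0.1, "y": 0, "z": -0.18, "roll": 0, "fingers": -1}
    - {"x": -0.1, "y": 0, "z": -0.18, "roll": 0, "fingers": -1}

```text
t: 22.3
ee_pos: [553.6, 79.2, 227.2]
tcp_rot: [-3.141, -0.002, 0.037]
wrist_force: [0.9, 0.8, -0.3]
opening: 0.2
grasp_force: 0.0
```

```bash
python3 - <<'E'
from h import *
w=cam("wrist"); s=readout.read_state();print(s["t"],s["ee_pos"],s["wrist_force"])
C=case([613.5,81],.036);I=np.linalg.inv(C)
P=lambda x,z,y=0:proj(w,(C@np.array([x,y,z,1]))[:3])
print("pred: tip flat",P(16,138.5),"pad",P(-5,138.5),"door-front drawn seat: bar",P(-126,124),"topback",P(-114,135),"lipfront",P(-131,135),"barside",P(-126,124,14))
g=cv2.cvtColor(w["img"],cv2.COLOR_BGR2GRAY)
for y in(0,14,-14):
    c=int(P(-60,135,y)[0]);print(y,c,list(zip(range(0,340,4),g[0:340:4,c-2:c+3].mean(1).astype(int).tolist())))
E
```

```text
22.35 [554.141  79.229 226.656] [ 0.619 -0.183 -0.246]
pred: tip flat [321.972 114.593] pad [321.932 152.069] door-front drawn seat: bar [321.707 321.157] topback [321.749 314.114] lipfront [321.727 335.838] barside [302.181 321.149]
0 321 [(0, 232), (4, 232), (8, 232), (12, 232), (16, 232), (20, 232), (24, 232), (28, 232), (32, 232), (36, 231), (40, 232), (44, 231), (48, 231), (52, 231), (56, 232), (60, 232), (64, 232), (68, 231), (72, 232), (76, 231), (80, 231), (84, 231), (88, 231), (92, 231), (96, 231), (100, 231), (104, 231), (108, 231), (112, 213), (116, 157), (120, 148), (124, 147), (128, 147), (132, 152), (136, 210), (140, 208), (144, 207), (148, 206), (152, 205), (156, 204), (160, 203), (164, 200), (168, 200), (172, 199), (176, 198), (180, 195), (184, 194), (188, 193), (192, 190), (196, 188), (200, 187), (204, 184), (208, 183), (212, 181), (216, 178), (220, 177), (224, 138), (228, 46), (232, 31), (236, 84), (240, 89), (244, 120), (248, 121), (252, 120), (256, 120), (260, 121), (264, 120), (268, 58), (272, 82), (276, 105), (280, 75), (284, 76), (288, 61), (292, 12), (296, 10)
[... 1375 characters left out ...]
0, 232), (104, 231), (108, 232), (112, 217), (116, 160), (120, 157), (124, 154), (128, 158), (132, 164), (136, 206), (140, 201), (144, 199), (148, 202), (152, 197), (156, 188), (160, 186), (164, 189), (168, 187), (172, 187), (176, 185), (180, 183), (184, 160), (188, 147), (192, 148), (196, 154), (200, 160), (204, 162), (208, 153), (212, 149), (216, 162), (220, 149), (224, 138), (228, 129), (232, 81), (236, 81), (240, 98), (244, 121), (248, 121), (252, 120), (256, 119), (260, 163), (264, 186), (268, 79), (272, 80), (276, 90), (280, 85), (284, 219), (288, 214), (292, 216), (296, 217), (300, 183), (304, 14), (308, 15), (312, 16), (316, 16), (320, 21), (324, 22), (328, 24), (332, 29), (336, 28)]
```

>>> servo_tool:
  series:
    - {"x": -0.08, "y": 0, "z": -0.03, "roll": 0, "fingers": -1}
    - {"x": -0.16, "y": 0, "z": -0.04, "roll": 0, "fingers": -1}
    - {"x": -0.16, "y": 0, "z": -0.04, "roll": 0, "fingers": -1}
    - {"x": -0.16, "y": 0, "z": -0.04, "roll": 0, "fingers": -1}

```text
t: 22.85
ee_pos: [474.7, 76.4, 245.8]
tcp_rot: [3.141, -0.0, 0.037]
wrist_force: [0.1, -0.2, 0.2]
opening: 0.2
grasp_force: 0.0
```

```bash
python3 - <<'E'
from h import *
w=cam("wrist"); s=readout.read_state();print(s["t"],s["ee_pos"])
C=case([613.5,81],.036);I=np.linalg.inv(C)
P=lambda x,z,y=0:proj(w,(C@np.array([x,y,z,1]))[:3])
g=cv2.cvtColor(w["img"],cv2.COLOR_BGR2GRAY)
print("tip flat",P(16,138.5),"topback",P(-113.5,135),"lip",P(-130.5,135),"floorfront",P(-143.5,120))
for y,z,x0,x1 in((0,135,-60,-165),(14,124,-100,-150),(-14,124,-100,-150)):
    v0,v1=int(P(x0,z,y)[1]),int(P(x1,z,y)[1]); c=int(P(-126,z,y)[0])
    print(y,c,[(v,round((I@np.append(onz(w,c,v,z),1))[0],1),int(g[v,c-2:c+3].mean())) for v in range(v0,v1,2)])
E
```

```text
22.9 [474.841  76.388 245.424]
tip flat [321.892 -35.81 ] topback [321.768 193.504] lip [321.756 218.179] floorfront [321.698 229.782]
0 321 [(108, np.float64(-59.5), 79), (110, np.float64(-60.7), 81), (112, np.float64(-61.9), 78), (114, np.float64(-63.1), 133), (116, np.float64(-64.3), 211), (118, np.float64(-65.5), 213), (120, np.float64(-66.7), 213), (122, np.float64(-67.9), 149), (124, np.float64(-69.1), 228), (126, np.float64(-70.3), 231), (128, np.float64(-71.5), 230), (130, np.float64(-72.7), 230), (132, np.float64(-73.9), 230), (134, np.float64(-75.2), 230), (136, np.float64(-76.4), 231), (138, np.float64(-77.6), 230), (140, np.float64(-78.9), 230), (142, np.float64(-80.1), 231), (144, np.float64(-81.4), 230), (146, np.float64(-82.6), 242), (148, np.float64(-83.9), 244), (150, np.float64(-85.1), 239), (152, np.float64(-86.4), 195), (154, np.float64(-87.7), 28), (156, np.float64(-88.9), 73), (158, np.float64(-90.2), 120), (160, np.float64(-91.5), 119), (162, np.float64(-92.8), 116), (164, np.float64(-94.0), 116), (166, np.float64(-95.3), 115), (168, np.float64(-96.6), 115), (1
[... 3062 characters left out ...]
6, np.float64(-117.7), 216), (198, np.float64(-119.1), 217), (200, np.float64(-120.5), 198), (202, np.float64(-121.9), 117), (204, np.float64(-123.4), 142), (206, np.float64(-124.8), 185), (208, np.float64(-126.2), 189), (210, np.float64(-127.7), 149), (212, np.float64(-129.1), 123), (214, np.float64(-130.6), 138), (216, np.float64(-132.0), 152), (218, np.float64(-133.5), 155), (220, np.float64(-135.0), 154), (222, np.float64(-136.5), 158), (224, np.float64(-137.9), 219), (226, np.float64(-139.4), 220), (228, np.float64(-140.9), 221), (230, np.float64(-142.4), 223), (232, np.float64(-143.9), 219), (234, np.float64(-145.4), 217), (236, np.float64(-146.9), 221), (238, np.float64(-148.4), 219)]
```

The keeper has moved in by about 3.4 mm (its back edge went from −117.4 to −114), the bar sits at about −126 under the lip, and the handle tip is where a flat handle should be. I'm handing the job in.

```bash
python3 -c "
from workcell import ticket
print(ticket.close_job())"
```

```text
the job is handed in; nothing more can be done
None
```

The latch is closed: the handle lies flat after about 1.5 s at 12 N, the bar is seated under the keeper's lip, the door is drawn in about 3.4 mm, the arm has backed off clear, and I've handed the job in at about 23 s; the hand-in gave no verdict, and I didn't re-check the jar, cup and weight afterwards.

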